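Set the roller stop of a dough sheeter with a setting block

TASK

Take the red T-handled key from its wooden stand, put it into the square socket of the dough sheeter's stop screw and, with it, turn the screw clockwise until its sprung foot lightly nips the setting block lying beneath: a light but definite drag, about 8 N of pressure and never forced. Then let go, leaving the key standing in the screw, and slide the setting block about 2 cm along its channel by its yellow post so that it drags under the foot, and leave it there, still nipped. Leave the weight, the tin and the bowl alone.

Things in the scene. Friction and masses are not known exactly. Their poses are not given: they have to be found in the camera images.
- key_grip (a point): Red T-handled key standing in its stand: centre of the handle, a flat-sided bar 56 mm long (x), 14 mm thick (y), 24 mm high. Below it a 12 mm square steel shaft, sides parallel to x and y; the shaft's tip is 87 mm below this point (the bar's underside 75 mm above the tip). z up along the shaft. 0.18 kg. Let go in a hole it stands by itself, leaning up to 0.2 rad, and can be taken again.
- key_tip (a point): Centre of the lower end of the key's shaft, which tapers from 12 to 7 mm over its last 5 mm; same axes as key_grip.
- key_stand: Fixed wooden stand, 60 x 60 x 40 mm, with a square hole 14 mm wide and 30 mm deep in its top, in which the key stands: lift the key 30 mm to free it. Origin at the centre of its underside.
- socket (a point): Centre of the mouth of the square socket in the top of the brass stop screw's head (head 32 x 32 x 26 mm; socket 14.5 mm wide, 20 mm deep, sides parallel to this point's x and y, so the key fits in four ways, with 0.2 rad of play each way). z up. Moves and turns with the screw. The fingers must not touch the screw itself.
- stop_screw: Upright stop screw; origin on its axis at the head's underside, 110 mm above the table at the start, z up. Turned clockwise from above it sinks 30 mm a turn (4.8 mm a radian), at most 3.8 rad from its start, and stays where left. Free turning takes up to 0.1 N m (0.03 to 0.06 is felt at rest between turns); pressure adds about 0.008 N m per newton. Under it a black foot, 34 mm across, sprung 5 N/mm.
- sheeter: Fixed dough sheeter; origin under the screw's axis at table height, channel along y, white arm 50 mm wide, its top at 96 mm, its column on the -x side. The screw's foot starts 1.5 to 7.5 mm above the block, not measured: feel for touch. From touch, pressure rises about 23 N per radian. Wanted about 8 N (5 to 13 will do), a third of a radian past touch; over 20 N marks the block.
- block_post (a point): Half-way up the setting block's yellow post, 16 x 16 mm, 46 mm high (the point is 22 mm above the post's foot). Sides parallel to this point's x and y. The post stands on a low neck, 150 mm along y from the block's middle and 90 mm beyond its end. Slides either way along y.
- setting_block: Aluminium setting block, 46 (x) x 120 (y) x 30 mm, 0.45 kg, lying in a channel 52 mm wide (ribs 8 mm high) on the sheeter's base, 15 mm above the table; origin at the centre of its underside, within 6 mm of below the screw's axis at the start; y towards the post, z up.
- scale_weight: Brass scale weight, 44 mm across, 60 mm high, origin at the centre of its underside; to be left alone.
- yeast_tin: Tin, 60 mm across, 75 mm high, origin at the centre of its underside; to be left alone.
- salt_bowl: Small steel bowl, 90 mm across, 40 mm high, origin at the centre of its underside; to be left alone.

How it is judged (in metres and radians):
On the way, in this order (a step that is already met when the one before it is completed fails the run):
1. the key stands in the socket of the stop screw (z of key_tip in the frame of socket below -0.01 m and horizontal distance between key_tip and socket below 0.006 m and angle between key_grip's own z axis and vertical below 0.3 rad), for 0.2 s.
2. with the key in it, the screw nips the setting block with 5 to 13 N (all of step 1 and contact force between stop_screw and setting_block between 5 and 13 N), for 0.3 s.
3. the block has been slid 12 to 35 mm while nipped with 5 to 13 N (contact force between stop_screw and setting_block between 5 and 13 N and distance of block_post from where it was at the start of the episode between 0.012 and 0.035 m), for 0.2 s.
At the end, for the whole second after the job is handed in: The setting block lies flat in its channel, at rest, 12 to 35 mm from where it started, nipped under the screw's foot with 5 to 13 N; the key stands in the screw's socket, at least 10 mm deep and upright within 0.3 rad (all of step 1 and all of step 3 and linear speed of setting_block below 0.01 m/s and angle between block_post's own z axis and vertical below 0.05 rad); the robot touches nothing.
It fails at once if the foot is forced on the block with more than 20 N (contact force between stop_screw and setting_block above 20 N).
It fails at once if the fingers touch the screw itself (more than 1 N) (contact force between the fingers and stop_screw above 1 N).
It fails at once if the scale weight is disturbed (moved more than 20 mm) (distance of scale_weight from where it was at the start of the episode above 0.02 m).
It fails at once if the yeast tin is disturbed (moved more than 20 mm) (distance of yeast_tin from where it was at the start of the episode above 0.02 m).
It fails at once if the salt bowl is disturbed (moved more than 20 mm) (distance of salt_bowl from where it was at the start of the episode above 0.02 m).
It also fails if it takes over 64 s, if anything falls off the work surface, if the arm or the gripper's body presses on something with over 40 N, if the wrist force passes 120 N, or if a joint passes its speed limit or range.

ROBOT

A 6-joint arm with a two-finger parallel gripper is mounted at the origin on the work surface. World frame = base frame: x ahead of the robot, y to its left, z up, the work surface at z = 0. Lengths are in mm, angles in rad, forces in N, time in s.
With the tool pointing down it reaches from about 350 to 975 mm from the base axis. Payload 7.1 kg.
Tool frame: the origin (TCP) lies at the very end of the fingers, on their centre line; the grasp point (between the pads) lies 19 mm behind it; z points along the fingers, y is the direction in which the jaws open and shut (so a half turn about z gives the same grasp; the last joint's range is limited). The gripper opens to 88 mm and grips with 3 to 60 N. Pads are 20 mm wide; open, the fingers measure 115 mm over their backs; the gripper's body (75 mm by 178 mm) begins 61 mm behind the grasp point.
Start: joints at [1.094, 0.423, 1.63, -0, 1.089, -0.019], TCP at [276.202, 560.64, 222.675] pointing down, gripper open.
Joint ranges: [-3, 3], [-0.9, 2.11], [0.09, 2.58], [-1.31, 4.45], [0.11, 2.69], [-2.54, 2.54]. Speed limits (rad/s): [2.39, 2.39, 3.01, 3.14, 3.14, 3.14].

INTERFACE

Orientations are given as a rotation vector (axis times angle).
In Python, from workcell import * gives the robot as it stands.
- The arm moves only by the tool play_rows, never from a script. Its argument "plan" is text: rows parted by semicolons, each of 7 numbers parted by spaces: the finger opening in cm, from 0 to 8.78, then the shift along the tool's x, y, z in cm, then the turn, a rotation vector about the tool's x, y, z in degrees. A call has 1 to 20 rows; each row shifts and turns the commanded pose from where the row before left it, along the tool's axes as they then stand; what a row does not reach is not made up. A row lasts 1/8 s, in which the tool goes at most 62.5 mm and 10.7 degrees, less where a joint would pass 70% of its speed; a pose out of reach is approached as far as the arm can. A call is refused whole if a number of a shift passes 6.25 or a number of a turn 10.7, either way. A call with a gripper value outside its range is refused whole. The fingers move at their own pace and stop on an object; the grip force is fixed at half the most. Time passes only in rows, so rows that do not move let the fingers close. It gives the time, the measured TCP pose, the force and the opening at its end, in the units of the state.
- get_obs(): the state, without advancing time (a new reading comes with each control period).
- get_image(name): name is "scene" or "top" or "wrist"; returns a dict with "pixels" (384x512x3 uint8, red, green, blue), "range_z" (384x512 float32, mm along the optical axis (not along the pixel's ray), 0 where there is no reading), "fx", "fy", "cx", "cy" (pixels), "eye" and "attitude" of the camera in the world. Camera axes: x right, y down, z forward; pixel columns grow to the right and rows downward; lengths in mm; the calibration is good to about 2 mm. A picture is of the moment at which its call begins.
- close_job(): hands the job in, once; it reports no verdict.
The state is a dict: "t": time; "qpos": joint angles; "qvel": joint speeds; "joint_torque": joint torques, N m; "ee_pos": TCP position; "orientation": TCP orientation; "ft_force": force on the tool from outside, world axes, zero at the start; "moment": the same for the moment, N m; "width": finger opening in mm.
Only numpy, scipy, OpenCV 4.12 (cv2) and the standard library are available. Lean on these libraries where they do the work, as an engineer would, in place of code of your own. Each camera call takes 0.05 s, during which the arm holds its last target. There are 200 camera calls.

## Working session

There is one attempt and no reset: what is moved stays moved. The work goes in short steps, Python scripts to look and compute and a tool call to move; the robot and the scene stay as the last step left them, time stands still between calls to the robot, and variables do not carry over. Pictures are saved under pics/ and viewed, about 8 in all and at most 12, crops included, and the job is handed in when it is done.

Besides the shell and the picture viewer there is one more tool, called after "Request:" as name(argument=value, ...) on one line, values as JSON. play_rows: Moves the arm, as the interface text tells. Its arguments: {"type":"object","properties":{"plan":{"type":"string"}},"required":["plan"]}

```bash
ls; mkdir -p pics
python3 - <<'E'
from workcell import *
import cv2,numpy as np
o=get_obs();print(o)
ims=[]
for n in("scene","top"):
    d=get_image(n);np.savez(n+'0.npz',**d)
    print(n,d['eye'],d['attitude'],d['fx'],d['cx'],d['cy'])
    cv2.imwrite(f'pics/{n}0.png',d['pixels'][:,:,::-1])
E
```

```text
pics
{'t': 0.0, 'qpos': array([ 1.09396921e+00,  4.23833117e-01,  1.63071295e+00, -3.91110199e-05,
        1.08858647e+00, -1.90479234e-02]), 'qvel': array([ 8.98972955e-05, -1.35057590e-03,  2.30697194e-03, -1.00611511e-03,
        6.03799020e-04, -5.42808783e-04]), 'joint_torque': array([ 1.49385978e-03, -5.44629157e+01, -2.73659635e+01,  6.45192456e-02,
        2.29153008e-02, -1.32943328e-04]), 'ee_pos': array([275.97548869, 560.13559558, 221.8975018 ]), 'orientation': array([-7.12709389e-01, -3.05932687e+00,  2.35796667e-03]), 'ft_force': array([ 0.69001134, -0.44563988,  0.46088856]), 'moment': array([ 0.00741111,  0.01508955, -0.02788484]), 'width': 87.67967330717775}
scene [ 1.43925136e+03 -1.75649736e-01  9.77242215e+02] [-1.8106052  -1.72955069  0.66805592] 393.2505142752551 256.97631736530144 191.47774784779486
top [ 462.10902992   52.79613943 1064.35693556] [-2.1153352   2.16468888 -0.18032666] 394.1657075226821 251.06613774482585 187.0852559288715
```

View pics/scene0.png

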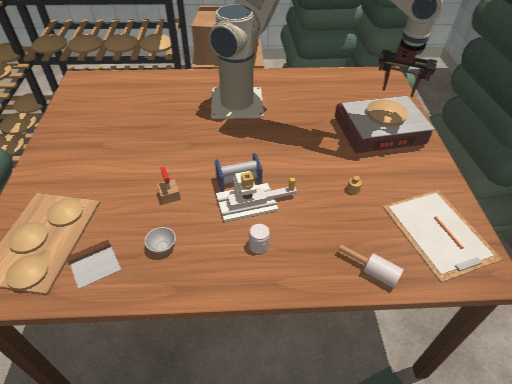

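View pics/top0.png

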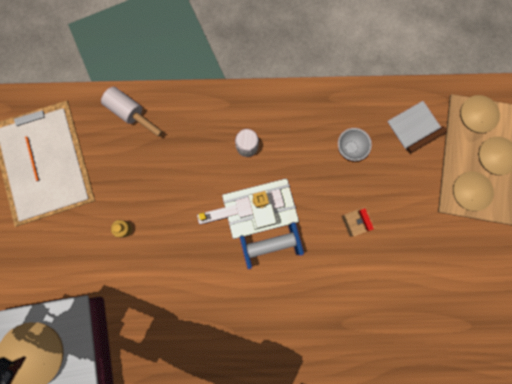

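```bash
cat > h.py <<'E'
import numpy as np, cv2
from scipy.spatial.transform import Rotation as R
def cloud(d):
    z=d['range_z'];v,u=np.mgrid[:z.shape[0],:z.shape[1]]
    c=np.dstack([(u-d['cx'])/d['fx']*z,(v-d['cy'])/d['fy']*z,z])
    return c@R.from_rotvec(d['attitude']).as_matrix().T+d['eye']
def ray(d,u,v,h):
    r=R.from_rotvec(d['attitude']).apply([(u-d['cx'])/d['fx'],(v-d['cy'])/d['fy'],1.])
    return d['eye']+r*(h-d['eye'][2])/r[2]
def masks(d):
    hsv=cv2.cvtColor(np.ascontiguousarray(d['pixels']),cv2.COLOR_RGB2HSV);H,S,V=[hsv[...,i].astype(int) for i in range(3)]
    return {'red':((H<6)|(H>174))&(S>170)&(V>90),'yel':(H>18)&(H<32)&(S>130)&(V>90)}
def rect(p):
    (c,s,a)=cv2.minAreaRect(p[:,:2].astype(np.float32)); return np.round(c,1),np.round(s,1),round(a,1)
E
python3 - <<'E'
from h import *
for n in('scene','top'):
    d=dict(np.load(n+'0.npz'));P=cloud(d);m=masks(d)
    print(n,'table z',np.median(P[...,2][(abs(P[...,0]-600)<15)&(abs(P[...,1]+50)<100)]))
    for k in m:
        nn,l,st,c=cv2.connectedComponentsWithStats(m[k].astype(np.uint8))
        for i in range(1,nn):
            if st[i,4]<8: continue
            p=P[l==i]
            if abs(p[:,1]).max()>300 or p[:,2].mean()<40: continue
            t=p[p[:,2]>p[:,2].max()-6]
            print(k,c[i].round(1),st[i,4],'mean',p.mean(0).round(1),'z',p[:,2].min().round(),p[:,2].max().round(),'all',rect(p),'top',t.mean(0).round(1),rect(t))
s=np.load('scene0.npz')['pixels'];t=np.load('top0.npz')['pixels']
a=cv2.resize(s[150:230,140:310],None,fx=4.5,fy=3.6,interpolation=2)
b=cv2.resize(t[170:250,190:380],None,fx=4,fy=3.6,interpolation=2)
w=max(a.shape[1],b.shape[1]);a=cv2.copyMakeBorder(a,0,0,0,w-a.shape[1],0);b=cv2.copyMakeBorder(b,0,0,0,w-b.shape[1],0)
cv2.imwrite('pics/crop.png',np.vstack([a,b])[:,:,::-1])
E
```

```text
scene table z 43.94171299881339
red [164.7 174.3] 69 mean [ 535.1 -232.3  102.5] z -1.0 115.0 all (array([ 481.7, -245.7]), array([165.2,  15.9]), 13.3) top [ 537.6 -233.2  110.5] (array([ 535.2, -233.2]), array([53.7, 12.7]), 18.7)
yel [291.5 183.3] 54 mean [556.4 171.5  68. ] z -1.0 87.0 all (array([516.6, 182.7]), array([14.9, 98.6]), 74.4) top [555.  170.9  83.4] (array([553.8, 170.9]), array([14.9, 13.7]), 8.6)
top table z 13.254336800864166
red [365.9 219.2] 149 mean [ 532.1 -231.2  112.2] z 87.0 1064.0 all (array([511.1, -93.7]), array([ 52.8, 304.4]), 8.6) top [ 462.1   52.8 1064.4] (array([462.1,  52.8]), array([0., 0.]), 0.0)
yel [260.2 199.2] 171 mean [584.6  23.8 129.8] z 108.0 140.0 all (array([584.4,  24. ]), array([30.8, 32.7]), 17.7) top [584.5  23.9 135.9] (array([584.4,  23.6]), array([29.6, 30.6]), 13.0)
yel [202.  215.8] 40 mean [550.7 166.4  99.7] z -4.0 1064.0 all (array([512.1, 122.1]), array([170.3,  14.6]), 49.3) top [ 462.1   52.8 1064.4] (array([462.1,  52.8]), array([0., 0.]), 0.0)
```

View pics/crop.png

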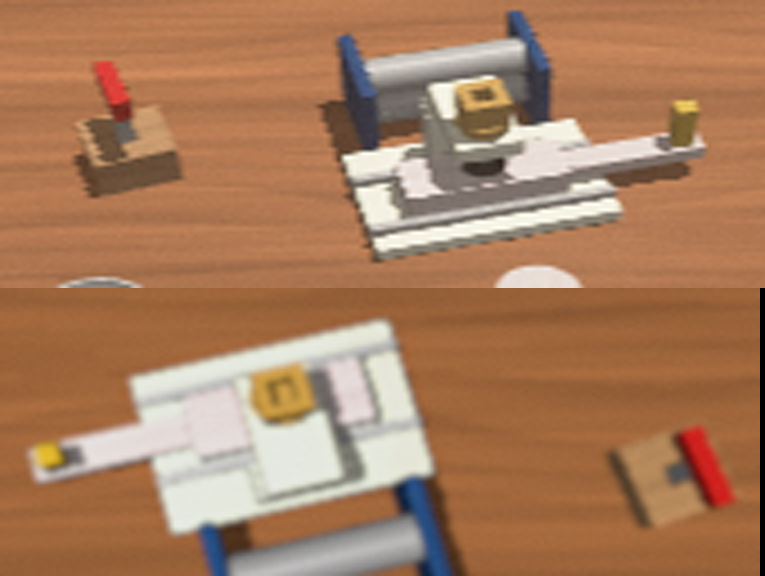

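The scene view shows the key leaning in its stand at about (165,185), the screw head at (247,180) and the post at (291,185). The top view has them at (366,220), (260,199) and (202,216). Next I'll get a wrist view above the screw.

```bash
cat >> h.py <<'E'
def go(xyz,psi,o):
    "psi deg: world heading of tool x, tool down. prints total shift cm in present tool axes (do first), then turn about tool"
    Rt=R.from_euler('z',psi,degrees=True)*R.from_rotvec([np.pi,0,0])
    Rc=R.from_rotvec(o['orientation'])
    s=Rc.inv().apply(np.array(xyz,float)-o['ee_pos'])/10
    t=np.degrees((Rc.inv()*Rt).as_rotvec())
    print('pos',o['ee_pos'].round(1),'shift cm',s.round(2),'turn deg',t.round(1),'q6',np.degrees(o['qpos'][5]).round(1))
E
python3 - <<'E'
from h import *
from workcell import *
go([570,60,330],140,get_obs())
E
```

```text
pos [276.  560.2 222. ] shift cm [-48.48 -31.89 -10.76] turn deg [-0.1  0.  13.8] q6 -1.1
```

Request:
play_rows(plan="8.78 -2 -1.3 -1.5 0 0 0;8.78 -4 -2.6 -1.5 0 0 0;8.78 -4 -2.6 -1.5 0 0 0;8.78 -4 -2.6 -1.5 0 0 0;8.78 -4 -2.6 -1.5 0 0 0;8.78 -4 -2.6 -1.5 0 0 0;8.78 -4 -2.6 -1 0 0 0;8.78 -4 -2.6 -1 0 0 0;8.78 -4 -2.6 0 0 0 0;8.78 -4 -2.6 0 0 0 0;8.78 -4 -2.6 0 0 0 0;8.78 -4 -2.6 0 0 0 0;8.78 -2.5 -2 0 0 0 0;8.78 0 0 0 0 0 0;8.78 0 0 0 0 0 0")

```text
t: 1.98
ee_pos: [569.6, 60.0, 333.0]
orientation: [-0.714, -3.059, -0.0]
ft_force: [1.0, 0.8, -1.0]
width: 88.0
```

Run:
```python
from h import *
from workcell import *
o=get_obs();print(o['t'],o['ee_pos'],o['ft_force'],o['moment'],o['width'])
d=get_image('wrist');np.savez('w1.npz',**d)
print(d['eye'],d['attitude'],d['fx'])
cv2.imwrite('pics/w1.png',d['pixels'][:,:,::-1])
```

```text
1.975 [569.63281745  59.95293345 332.99631102] [ 0.95305105  0.83149282 -1.03653054] [-0.01216508 -0.00402145 -0.01240725] 87.9812188663297
[506.07861812  91.97722454 494.69215928] [2.47199802 1.53716083 0.20520663] 308.0365217293858
```

View pics/w1.png

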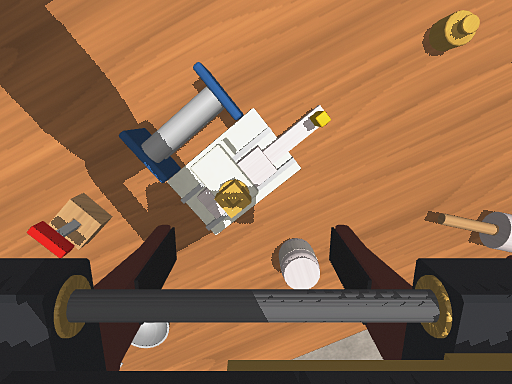

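The wrist view shows the head at (234,197), the post at (321,119) and the red bar at (50,237).

Run:
```python
from h import *
for n in('w1','top0','scene0'):
    d=dict(np.load(n+'.npz'));P=cloud(d);m=masks(d)
    X,Y,Z=[P[...,i] for i in range(3)]
    hsv=cv2.cvtColor(d['pixels'],cv2.COLOR_RGB2HSV)
    def near(x,y,r): return (np.hypot(X-x,Y-y)<r)
    for nm,q in dict(head=m['yel']&near(585,24,30)&(Z>126)&(Z<146),
        headall=(hsv[...,1]>90)&near(585,24,26)&(Z>128)&(Z<144),
        post=m['yel']&near(554,171,30)&(Z>76)&(Z<95),
        bar=m['red']&near(535,-233,60)&(Z>75)&(Z<125),
        stand=near(535,-225,55)&(Z>35)&(Z<45)&~m['red'],
        neck=near(560,130,55)&(hsv[...,1]<70)&(Z>22)&(Z<60)&(Y>70),
        base=near(580,30,140)&(hsv[...,1]<60)&(Z>10)&(Z<20)).items():
        if q.sum()<6: print(n,nm,'few');continue
        p=P[q];print(n,nm,q.sum(),'med',np.median(p,0).round(1),'z',p[:,2].min().round(),p[:,2].max().round(),rect(p))
        if nm=='bar':
            for lo,hi in((100,106),(106,112),(112,118)):
                pp=p[(p[:,2]>lo)&(p[:,2]<hi)]
                if len(pp)>5:print('   ',lo,pp.mean(0).round(1),rect(pp))
        if nm=='neck':
            c=p[:,:2]-p[:,:2].mean(0);v=np.linalg.svd(c,full_matrices=0)[2][0];print('   dir',np.degrees(np.arctan2(v[1],v[0])), p.mean(0).round(1))
```

```text
w1 head 575 med [586.   26.3 135.4] z 126.0 138.0 (array([586.6,  25.4]), array([31.8, 32.4]), 13.3)
w1 headall 597 med [585.9  26.  135.4] z 128.0 138.0 (array([586.8,  25.4]), array([32.5, 32.3]), 12.8)
w1 post 146 med [552.6 171.1  82.5] z 80.0 85.0 (array([552.7, 171.3]), array([15.4, 15.5]), 13.5)
w1 bar 798 med [ 532.2 -229.8  105.9] z 85.0 110.0 (array([ 533.7, -232.5]), array([55.2, 14.8]), 19.6)
    100 [ 530.8 -227.3  103.2] (array([ 532., -227.]), array([54.2,  2.7]), 19.1)
    106 [ 533.3 -232.5  108.1] (array([ 533.7, -232.5]), array([55.1, 14.7]), 19.4)
w1 stand 1240 med [ 530.9 -227.3   39.3] z 35.0 45.0 (array([ 533.5, -232.5]), array([60.2, 61.3]), 19.3)
w1 neck 1326 med [562.9 116.2  36.5] z 22.0 47.0 (array([570.3, 128.1]), array([106.7,  69.3]), 86.9)
   dir -76.19758902710645 [563.4 119.4  35.4]
w1 base 3265 med [553.8  47.4  14.5] z 11.0 20.0 (array([577. ,  23.1]), array([119.7, 179.4]), 13.1)
top0 head 127 med [584.2  24.1 134.8] z 130.0 140.0 (array([584.6,  23.2]), array([30.5, 31.4]), 12.8)
top0 headall 148 med [584.8  23.9 134.9] z 129.0 140.0 (array([585.
[... 1017 characters left out ...]
43.7 -230.9  109. ] z 88.0 115.0 (array([ 533.8, -233.6]), array([57.9, 13. ]), 18.7)
    100 [ 557.4 -225.8  103.3] (array([ 556.9, -226.4]), array([9.5, 9.4]), 69.8)
    106 [ 534.3 -233.5  109.3] (array([ 533.5, -233.7]), array([57.2, 13. ]), 18.7)
    112 [ 539.4 -232.5  112.9] (array([ 541.3, -231.2]), array([35.1,  8.3]), 17.0)
scene0 stand 233 med [ 539.1 -231.2   40.5] z 35.0 45.0 (array([ 533.1, -234.5]), array([64.8, 60. ]), 19.7)
scene0 neck 259 med [566.7 121.   36.9] z 22.0 49.0 (array([556.2, 126.8]), array([ 67.1, 107. ]), 29.3)
   dir -80.69860835840458 [567.2 123.8  34.9]
scene0 base 626 med [610.4   2.5  15.6] z 10.0 20.0 (array([560.9,  19.5]), array([159.2, 182.1]), 11.7)
```

Run:
```python
from h import *
from workcell import *
go([533.5,-233,180],199.4,get_obs())
```

```text
pos [569.6  60.5 333. ] shift cm [ -9.73 -27.93  15.29] turn deg [  0.   -0.  -45.6] q6 -58.9
```

Request:
play_rows(plan="8.78 -0.73 -1.93 0.29 0 0 0;8.78 -1 -3 1 0 0 0;8.78 -1 -3 2 0 0 0;8.78 -1 -3 2 0 0 0;8.78 -1 -3 2 0 0 0;8.78 -1 -3 2 0 0 0;8.78 -1 -3 2 0 0 0;8.78 -1 -3 2 0 0 0;8.78 -1 -3 1 0 0 0;8.78 -1 -2 1 0 0 0;8.78 0 0 0 0 0 -7.6;8.78 0 0 0 0 0 -7.6;8.78 0 0 0 0 0 -7.6;8.78 0 0 0 0 0 -7.6;8.78 0 0 0 0 0 -7.6;8.78 0 0 0 0 0 -7.6;8.78 0 0 0 0 0 0;8.78 0 0 0 0 0 0")

```text
t: 4.28
ee_pos: [534.2, -233.4, 179.8]
orientation: [-0.525, 3.097, -0.0]
ft_force: [0.6, 0.5, -0.0]
width: 88.2
```

Run:
```python
from h import *
from workcell import *
o=get_obs()
go([533.5,-233,78],199.4,o)
d=get_image('wrist');P=cloud(d);m=masks(d)['red']
p=P[m&(np.hypot(P[...,0]-534,P[...,1]+233)<60)&(P[...,2]>75)&(P[...,2]<125)];print(len(p))
if len(p)>5:
  t=p[p[:,2]>105];print(t.mean(0),rect(t),rect(p))
```

```text
pos [ 534.2 -233.4  179.8] shift cm [ 0.05  0.06 10.18] turn deg [-0.   0.  -0.2] q6 -134.0
1251
[ 532.22846632 -234.20478841  108.39802388] (array([ 533.5, -233.9]), array([55.7, 13.6]), 19.6) (array([ 533.4, -234. ]), array([55.9, 13.7]), 19.5)
```

Request:
play_rows(plan="8.78 0.05 0.06 2 0 0 0;8.78 0 0 2.5 0 0 0;8.78 0 0 2.5 0 0 0;8.78 0 0 2 0 0 0;8.78 0 0 1.1 0 0 0;8.78 0 0 0 0 0 0;1.2 0 0 0 0 0 0;1.2 0 0 0 0 0 0;1.2 0 0 0 0 0 0;1.2 0 0 0 0 0 0;1.2 0 0 0 0 0 0;1.2 0 0 0 0 0 0;1.2 0 0 0 0 0 0;1.2 0 0 0 0 0 0")

```text
t: 6.08
ee_pos: [533.5, -233.1, 78.8]
orientation: [-0.529, 3.097, -0.0]
ft_force: [-0.4, -0.3, -0.4]
width: 14.0
```

Request:
play_rows(plan="1.2 0 0 -1 0 0 0;1.2 0 0 -2 0 0 0;1.2 0 0 -3 0 0 0;1.2 0 0 -3 0 0 0;1.2 0 0 -3 0 0 0;1.2 0 0 -3 0 0 0;1.2 -1 1.6 -1.2 0 0 0;1.2 -1.5 2.5 0 0 0 0;1.2 -1.5 2.5 0 0 0 0;1.2 -1.5 2.5 0 0 0 0;1.2 -1.5 2.5 0 0 0 0;1.2 -1.5 2.5 0 0 0 0;1.2 -1.5 2.5 0 0 0 0;1.2 -1.5 2.5 0 0 0 0;1.2 -1 2 0 0 0 0;1.2 -1 1.5 0 0 0 0;1.2 0 0 0 0 0 6.3;1.2 0 0 0 0 0 0;1.2 0 0 0 0 0 0")

```text
t: 8.45
ee_pos: [585.6, 25.1, 240.6]
orientation: [0.36, -3.12, -0.0]
ft_force: [0.4, 0.5, -1.7]
width: 13.4
```

Run:
```python
from h import *
from workcell import *
o=get_obs(); print(o['t'],o['width'],o['ft_force'],o['moment'])
go([586,25,205],193.1,o)
for n in('wrist','scene','top'):
    d=get_image(n);np.savez(n+'2.npz',**d);P=cloud(d);m=masks(d);X,Y,Z=[P[...,i] for i in range(3)]
    for k,lo,hi in(('red',200,300),('yel',128,144)):
        q=m[k]&(Z>lo)&(Z<hi)&(np.hypot(X-586,Y-25)<60)
        if q.sum()>8:print(n,k,q.sum(),P[q].mean(0).round(1),rect(P[q]))
a=dict(np.load('scene2.npz'))['pixels'][80:230,170:330];b=dict(np.load('wrist2.npz'))['pixels']
cv2.imwrite('pics/c2.png',np.hstack([cv2.resize(a,(410,384),interpolation=2),b[:,120:500]])[:,:,::-1])
```

```text
8.45 13.408642443174651 [ 0.38062371  0.4959913  -1.73917649] [ 0.08414288 -0.02041233  0.00811238]
pos [585.6  25.1 240.6] shift cm [-0.04 -0.01  3.56] turn deg [ 0.  -0.   0.1] q6 -101.9
wrist red 2573 [574.   22.9 268.9] (array([577.3,  23.7]), array([40.2, 13.8]), 13.5)
wrist yel 678 [580.4  23.3 135.3] (array([586.5,  25. ]), array([32.3, 31.6]), 13.9)
scene red 59 [599.6  29.3 267.9] (array([590.9,  30.9]), array([13.9, 50.9]), 88.2)
```

View pics/c2.png

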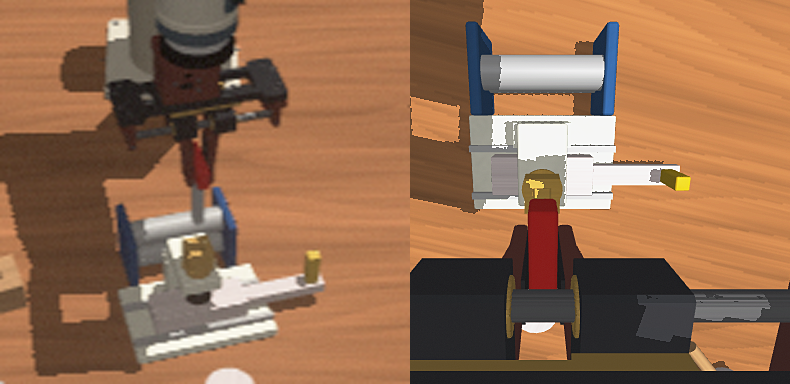

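Key held upright, in line with the socket to within about 1 mm. I'll start the insertion.

Request:
play_rows(plan="1.2 0 0 1.5 0 0 0;1.2 0 0 1.5 0 0 0;1.2 0 0 0.6 0 0 0;1.2 0 0 0.4 0 0 0;1.2 0 0 0.3 0 0 0;1.2 0 0 0 0 0 0")

```text
t: 9.35
ee_pos: [585.9, 25.0, 197.8]
orientation: [-0.358, 3.121, 0.0]
ft_force: [-0.0, -0.3, -1.1]
width: 14.2
```

Request:
play_rows(plan="1.2 0 0 0.4 0 0 0;1.2 0 0 0.4 0 0 0;1.2 0 0 0 0 0 0")

```text
t: 9.72
ee_pos: [585.8, 25.0, 189.5]
orientation: [0.358, -3.121, -0.0]
ft_force: [0.1, 0.4, -2.1]
width: 14.0
```

```bash
cat > feel.py <<'E'
from h import *
from workcell import *
import sys
M=[]
for i in range(int(sys.argv[1]) if len(sys.argv)>1 else 3):
    d=get_image('scene');o=get_obs();M.append(np.r_[o['moment'],o['ft_force']])
M=np.array(M);Rc=R.from_rotvec(o['orientation']);x=Rc.as_matrix()[:,0]
print('t',o['t'],'pos',o['ee_pos'].round(1),'psi',np.degrees(np.arctan2(x[1],x[0])).round(2),'w',o['width'].round(1))
print('mz',M[:,2].round(3),'mean',M.mean(0).round(3),'tau6',o['joint_torque'][5].round(3))
E
python3 feel.py 4
python3 - <<'E'
from h import *
d=None
E
```

```text
Traceback (most recent call last):
  File "feel.py", line 8, in <module>
    print('t',o['t'],'pos',o['ee_pos'].round(1),'psi',np.degrees(np.arctan2(x[1],x[0])).round(2),'w',o['width'].round(1))
                                                                                                     ^^^^^^^^^^^^^^^^
AttributeError: 'float' object has no attribute 'round'
```

```bash
sed -i "s/o\['width'\].round(1)/round(o['width'],1)/" feel.py; sed -i "s/o\['joint_torque'\]\[5\].round(3)/np.round(o['joint_torque'][5],3)/" feel.py; python3 feel.py 5
python3 - <<'E'
from h import *
from workcell import *
d=get_image('wrist');cv2.imwrite('pics/w3.png',d['pixels'][80:330,120:500,::-1])
E
```

```text
t 10.175 pos [585.9  25.  189.8] psi -166.93 w 13.9
mz [ 0.017 -0.01  -0.039 -0.014  0.023] mean [ 0.058 -0.019 -0.005  0.093  0.164 -1.591] tau6 -0.0
```

View pics/w3.png

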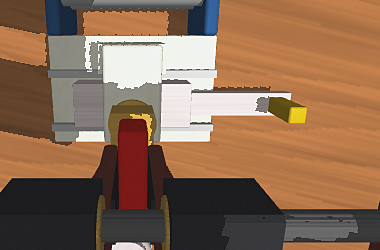

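The key is aligned over and in the head. Now I'll turn clockwise (tool +z), following down at 0.84 mm per 10°.

Request:
play_rows(plan="1.2 0 0 0 0 0 10;1.2 0 0 0.08 0 0 10;1.2 0 0 0 0 0 0;1.2 0 0 0 0 0 0")

```text
t: 10.72
ee_pos: [586.6, 24.9, 189.4]
orientation: [0.184, 3.134, 0.0]
ft_force: [2.2, -0.5, 0.7]
width: 13.7
```

```bash
python3 feel.py 6
```

```text
t 11.025 pos [586.5  24.9 189.4] psi 173.11 w 13.7
mz [0.04  0.003 0.028 0.049 0.056 0.033] mean [-0.171 -0.774  0.035  3.521 -0.886  0.902] tau6 0.014
```

Request:
play_rows(plan="1.2 0 0 0.06 0 0 7.5;1.2 0 0 0.06 0 0 7.5;1.2 0 0 0 0 0 0")

```text
t: 11.4
ee_pos: [586.4, 24.8, 188.1]
orientation: [0.595, 3.083, -0.0]
ft_force: [3.4, -1.2, 1.2]
width: 13.7
```

```bash
python3 feel.py 6
```

```text
t 11.7 pos [586.3  24.9 188.1] psi 158.14 w 13.8
mz [-0.001  0.035  0.037  0.039 -0.047  0.025] mean [-0.469 -1.054  0.015  4.355 -1.935  2.042] tau6 -0.001
```

Request:
play_rows(plan="1.2 -0.06 0 0.06 0 0 7.5;1.2 0 0 0.06 0 0 7.5;1.2 0 0 0 0 0 0")

```text
t: 12.08
ee_pos: [586.5, 24.7, 186.8]
orientation: [0.992, 2.981, -0.0]
ft_force: [3.5, -1.6, 2.7]
width: 13.9
```

```bash
python3 feel.py 6
```

```text
t 12.375 pos [586.5  24.7 186.7] psi 143.14 w 13.8
mz [ 0.07   0.051  0.015  0.089  0.056 -0.032] mean [-0.522 -0.842  0.042  3.404 -2.114  3.653] tau6 0.009
```

Request:
play_rows(plan="1.2 0 0 0.03 0 0 7.5;1.2 0 0 0.03 0 0 7.5;1.2 0 0 0 0 0 0")

```text
t: 12.75
ee_pos: [586.3, 24.7, 185.6]
orientation: [-1.376, -2.824, 0.0]
ft_force: [3.8, -1.4, 0.5]
width: 13.9
```

```bash
python3 feel.py 6
```

```text
t 13.05 pos [586.3  24.7 185.6] psi 128.13 w 13.5
mz [0.087 0.04  0.034 0.039 0.082 0.049] mean [-0.568 -1.055  0.055  5.027 -2.351  0.881] tau6 0.038
```

Request:
play_rows(plan="1.2 -0.06 0.03 0.05 0 0 7.5;1.2 0 0 0.05 0 0 7.5;1.2 0 0 0 0 0 0")

```text
t: 13.42
ee_pos: [586.4, 24.5, 184.4]
orientation: [-1.729, -2.621, 0.001]
ft_force: [3.1, -2.1, -0.5]
width: 13.6
```

```bash
python3 feel.py 8
```

```text
t 13.825 pos [586.5  24.5 184.5] psi 113.11 w 13.9
mz [0.005 0.012 0.026 0.057 0.011 0.039 0.017 0.001] mean [-0.466 -0.759  0.021  3.114 -1.87  -2.542] tau6 0.023
```

Request:
play_rows(plan="1.2 0 0 0.08 0 0 10;1.2 0 0 0 0 0 0")

```text
t: 14.08
ee_pos: [586.5, 24.4, 183.8]
orientation: [-1.951, -2.461, 0.001]
ft_force: [3.5, -2.1, -3.9]
width: 13.9
```

```bash
python3 feel.py 8
python3 - <<'E'
from h import *
from workcell import *
d=get_image('scene');w=get_image('wrist');np.savez('s4.npz',**d);np.savez('w4.npz',**w)
for n,e in(('scene',d),('wrist',w)):
    P=cloud(e);X,Y,Z=[P[...,i] for i in range(3)];q=masks(e)['yel']&(np.hypot(X-586,Y-25)<30)&(Z>110)&(Z<142)
    print(n,q.sum(),np.percentile(Z[q],[50,90,97]) if q.sum() else '',rect(P[q]) if q.sum()>5 else '')
P=cloud(w);P0=cloud(dict(np.load('w1.npz')))
a=cv2.resize(d['pixels'][100:220,180:310],(416,384),interpolation=2)
cv2.imwrite('pics/c4.png',np.hstack([a,w['pixels'][:,120:500]])[:,:,::-1])
E
```

```text
t 14.475 pos [586.6  24.4 183.9] psi 103.12 w 13.9
mz [-0.018  0.017  0.05   0.016 -0.007  0.036  0.095  0.085] mean [-0.574 -0.495  0.034  2.011 -2.276 -5.174] tau6 0.04
scene 3 [131.19019664 132.49109422 132.7187513 ] 
wrist 893 [129.33278676 130.31334404 130.6932159 ] (array([586.4,  26.1]), array([31.9, 30.6]), 31.1)
```

View pics/c4.png

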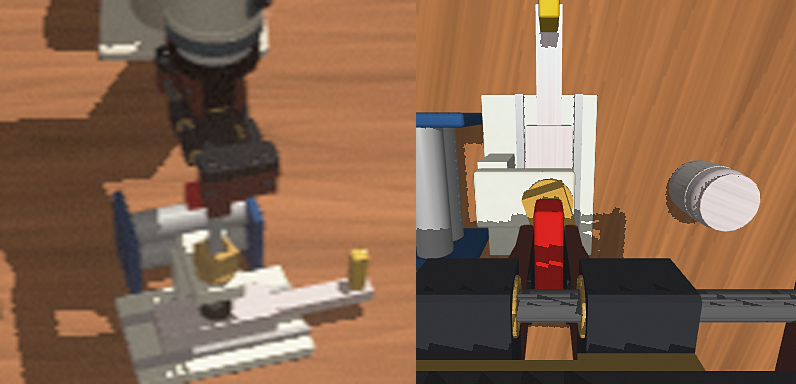

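The head's visible yaw (31°) means the screw has turned 72° and sunk about 6 mm, with no touch felt yet. Smaller steps from here.

Request:
play_rows(plan="1.2 0 0 0.1 0 0 7;1.2 0 0 0.05 0 0 0")

```text
t: 14.82
ee_pos: [586.8, 24.4, 183.1]
orientation: [-2.099, -2.337, 0.001]
ft_force: [-1.9, -2.7, 3.0]
width: 14.0
```

```bash
cat >> feel.py <<'E'
d=get_image('wrist');P=cloud(d);X,Y,Z=[P[...,i] for i in range(3)];q=masks(d)['yel']&(np.hypot(X-586,Y-25)<30)&(Z>105)&(Z<142)
p=P[q];p=p[abs(p[:,2]-np.median(p[:,2]))<4];print('head',len(p),np.median(p[:,2]).round(2),rect(p))
E
python3 feel.py 8
```

```text
t 15.225 pos [586.9  24.5 183. ] psi 96.1 w 13.6
mz [0.089 0.068 0.101 0.119 0.021 0.086 0.112 0.076] mean [-0.637  0.445  0.084 -1.505 -2.51   2.766] tau6 0.077
head 702 128.98 (array([586.5,  26.1]), array([31.9, 31. ]), 25.0)
```

Request:
play_rows(plan="1.2 0 0 0.05 0 0 6;1.2 0 0 0 0 0 0")

```text
t: 15.52
ee_pos: [587.0, 24.5, 182.6]
orientation: [2.221, 2.222, -0.0]
ft_force: [-3.1, -2.2, 6.4]
width: 13.9
```

```bash
python3 feel.py 8
```

```text
t 15.925 pos [587.   24.5 182.5] psi 90.09 w 13.8
mz [0.103 0.053 0.147 0.105 0.077 0.117 0.128 0.14 ] mean [-0.621  0.65   0.109 -2.311 -2.335  5.716] tau6 0.097
head 701 128.57 (array([586.7,  26.2]), array([32. , 30.3]), 19.1)
```

Request:
play_rows(plan="1.2 0 0 0 0 0 4;1.2 0 0 0 0 0 0")

```text
t: 16.23
ee_pos: [586.9, 24.4, 182.3]
orientation: [-2.295, -2.145, 0.0]
ft_force: [-2.2, -3.0, 4.7]
width: 14.0
```

```bash
python3 feel.py 12
```

```text
t 16.825 pos [587.   24.5 182.3] psi 86.13 w 13.8
mz [0.181 0.128 0.091 0.099 0.071 0.098 0.15  0.131 0.176 0.112 0.092 0.147] mean [-0.676  0.688  0.123 -2.601 -2.671  5.305] tau6 0.135
head 719 128.23 (array([586.6,  26.1]), array([32.1, 30.5]), 16.1)
```

The torque has risen steadily: 0.04 in free turning, then 0.09, 0.11 and 0.13 N m. That puts touch at about 68° of screw turn, so 87° is about 0.33 rad past it, near 8 N. I'll unwind the torque inside the socket play, then release and rise.

Request:
play_rows(plan="1.2 0 0 0 0 0 -6;1.2 0 0 0 0 0 0;2.5 0 0 0 0 0 0;4 0 0 0 0 0 0;8.78 0 0 0 0 0 0;8.78 0 0 0 0 0 0;8.78 0 0 0 0 0 0;8.78 0 0 -1 0 0 0;8.78 0 0 -2 0 0 0;8.78 0 0 -3 0 0 0;8.78 0 0 -3 0 0 0;8.78 0 0 -3 0 0 0;8.78 0 0 0 0 0 0;8.78 0 0 0 0 0 0")

```text
t: 18.62
ee_pos: [586.5, 24.4, 301.7]
orientation: [-2.181, -2.261, 0.001]
ft_force: [-0.6, 0.4, 0.8]
width: 87.9
```

Run:
```python
from h import *
from workcell import *
o=get_obs();print(o['t'],o['width'],o['ft_force'])
w=get_image('wrist');d=get_image('scene');np.savez('w5.npz',**w);np.savez('s5.npz',**d)
for n,e in(('w',w),('s',d)):
    P=cloud(e);X,Y,Z=[P[...,i] for i in range(3)];m=masks(e)
    for k,q in dict(head=m['yel']&(np.hypot(X-586,Y-25)<30)&(Z>110)&(Z<142),post=m['yel']&(np.hypot(X-553,Y-171)<40)&(Z>76)&(Z<95),bar=m['red']&(np.hypot(X-586,Y-25)<60)&(Z>170)&(Z<230)).items():
        if q.sum()>5:print(n,k,q.sum(),np.median(P[q],0).round(1),rect(P[q]))
a=cv2.resize(d['pixels'][100:220,180:310],(416,384),interpolation=2)
cv2.imwrite('pics/c5.png',np.hstack([a,w['pixels'][:,120:500]])[:,:,::-1])
go([552.7,170.8,130],13.1+90,o)
```

```text
18.625 87.86234514278459 [-0.62091785  0.3668453   0.77682617]
w head 350 [577.7  27.7 128.3] (array([586.7,  25.6]), array([32.1, 31.8]), 16.2)
w post 203 [552.7 170.9  82.5] (array([552.8, 171.3]), array([15.4, 16. ]), 13.6)
w bar 1003 [587.   29.3 207.2] (array([586.9,  25.8]), array([13. , 55.9]), 2.6)
s head 6 [577.3  18.4 129.3] (array([583.5,  19.8]), array([19.9, 31. ]), 57.6)
s post 21 [557.6 172.1  84.1] (array([554.5, 170.6]), array([13.6, 14. ]), 8.2)
s bar 98 [591.2  26.6 207.3] (array([588.3,  25.4]), array([16.4, 51.6]), 6.4)
pos [586.5  24.4 301.7] shift cm [14.75 -2.84 17.17] turn deg [ -0.  -0. -11.] q6 -0.8
```

View pics/c5.png

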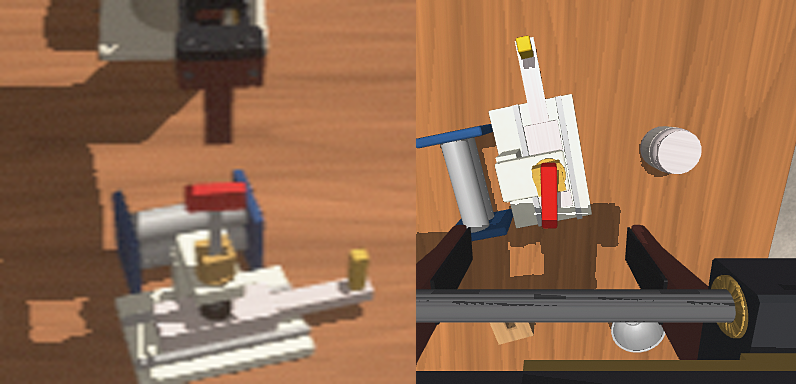

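The key stands upright in the screw, with the head's yaw unchanged. Next is the post at (552.7,171), with the jaws along the channel.

Request:
play_rows(plan="5 1.75 -0.34 0 0 0 9.9;5 0 0 0 0 0 9.9;5 0 0 0 0 0 9.9;5 0 0 0 0 0 9.9;5 0 0 0 0 0 9.9;5 0 0 0 0 0 9.9;5 0 0 0 0 0 9.9;5 0 0 0 0 0 9.7;5 0 0 0 0 0 0")

```text
t: 19.85
ee_pos: [582.5, 41.8, 301.0]
orientation: [-3.121, -0.36, 0.003]
ft_force: [-0.1, -0.6, 0.1]
width: 49.8
```

Run:
```python
from h import *
from workcell import *
go([552.7,171,130],13.1,get_obs())
```

```text
pos [582.5  41.8 301. ] shift cm [  0.07 -13.25  17.11] turn deg [-0.   0.1  0.1] q6 79.8
```

Request:
play_rows(plan="5 0.07 -2.25 0 0 0 0;5 0 -4 0 0 0 0;5 0 -4 2 0 0 0;5 0 -3 4 0 0 0;5 0 0 4 0 0 0;5 0 0 4 0 0 0;5 0 0 3.1 0 0 0;5 0 0 2 0 0 0;5 0 0 0 0 0 0;5 0 0 0 0 0 0")

```text
t: 21.1
ee_pos: [554.1, 171.1, 111.7]
orientation: [-3.121, -0.36, -0.001]
ft_force: [-0.1, -0.0, -0.2]
width: 50.1
```

Run:
```python
from h import *
from workcell import *
o=get_obs();print(o['t'],o['ft_force'])
w=get_image('wrist')
P=cloud(w);X,Y,Z=[P[...,i] for i in range(3)];m=masks(w);q=m['yel']&(np.hypot(X-553,Y-171)<40)&(Z>76)&(Z<95)
print(q.sum(),rect(P[q]) if q.sum()>5 else '')
go([552.7,171,47],13.1,o)
```

```text
21.1 [-0.10840982 -0.04007387 -0.18452029]
558 (array([553.5, 171.5]), array([15.3, 15.3]), 13.2)
pos [554.1 171.1 111.7] shift cm [-0.14 -0.02  6.47] turn deg [ 0.  -0.   0.1] q6 92.8
```

Request:
play_rows(plan="5 -0.1 0 2 0 0 0;5 0 0 2.4 0 0 0;5 0 0 2 0 0 0;5 0 0 0 0 0 0;5 0 0 0 0 0 0;1.4 0 0 0 0 0 0;1.4 0 0 0 0 0 0;1.4 0 0 0 0 0 0;1.4 0 0 0 0 0 0;1.4 0 0 0 0 0 0")

```text
t: 22.4
ee_pos: [552.8, 170.7, 47.3]
orientation: [3.121, 0.358, 0.0]
ft_force: [0.3, -2.3, 2.9]
width: 15.6
```

Request:
play_rows(plan="1.4 0 -0.1 0 0 0 0;1.4 0 -0.2 0 0 0 0;1.4 0 -0.2 0 0 0 0;1.4 0 -0.2 0 0 0 0;1.4 0 -0.2 0 0 0 0")

```text
t: 23.02
ee_pos: [551.2, 177.0, 47.1]
orientation: [3.118, 0.358, -0.0]
ft_force: [4.5, -16.1, 2.0]
width: 16.0
```

Request:
play_rows(plan="1.4 0 -0.2 0 0 0 0;1.4 0 -0.2 0 0 0 0;1.4 0 -0.2 0 0 0 0")

```text
t: 23.4
ee_pos: [549.9, 182.8, 47.1]
orientation: [3.118, 0.358, -0.0]
ft_force: [3.3, -16.1, 1.0]
width: 16.1
```

Request:
play_rows(plan="1.4 0 -0.2 0 0 0 0;1.4 0 -0.2 0 0 0 0;1.4 0 -0.1 0 0 0 0;1.4 0 0 0 0 0 0;1.4 0 0 0 0 0 0")

```text
t: 24.02
ee_pos: [548.7, 187.8, 47.1]
orientation: [3.118, 0.358, -0.0]
ft_force: [4.0, -15.7, 2.8]
width: 15.6
```

The block slid about 17.5 mm under a steady 16 N drag. I'll release it and rise.

Request:
play_rows(plan="1.4 0 0 0 0 0 0;2.5 0 0 0 0 0 0;5 0 0 0 0 0 0;5 0 0 0 0 0 0;5 0 0 0 0 0 0;5 0 0 -1 0 0 0;5 0 0 -2 0 0 0;5 0 0 -3 0 0 0;5 0 -2 -3 0 0 0;5 0 -2 -3 0 0 0;5 0 -3 -3 0 0 0;5 0 -3 0 0 0 0;5 0 0 0 0 0 0;5 0 0 0 0 0 0")

```text
t: 25.78
ee_pos: [525.5, 287.2, 197.7]
orientation: [3.121, 0.358, 0.0]
ft_force: [-0.5, -0.0, -0.3]
width: 49.8
```

Run:
```python
from h import *
from workcell import *
o=get_obs();print(o['t'],o['width'],o['ft_force'],o['ee_pos'])
for n in('wrist','scene','top'):
    e=get_image(n);np.savez(n+'6.npz',**e);P=cloud(e);X,Y,Z=[P[...,i] for i in range(3)];m=masks(e)
    for k,q in dict(head=m['yel']&(np.hypot(X-586,Y-25)<30)&(Z>110)&(Z<142),post=m['yel']&(np.hypot(X-549,Y-189)<40)&(Z>76)&(Z<95),bar=m['red']&(np.hypot(X-586,Y-25)<60)&(Z>170)&(Z<230)).items():
        if q.sum()>5:print(n,k,q.sum(),np.median(P[q],0).round(1),rect(P[q]))
a=cv2.resize(np.load('scene6.npz')['pixels'][110:230,190:320],(416,384),interpolation=2);b=np.load('wrist6.npz')['pixels']
cv2.imwrite('pics/c6.png',np.hstack([a,b[:,60:440]])[:,:,::-1])
```

```text
25.775 49.75113535873991 [-0.45330306 -0.0436579  -0.31021339] [525.46912289 287.24867276 197.74619794]
wrist post 305 [549.6 189.6  82.2] (array([549.2, 188.7]), array([15.4, 16.1]), 12.8)
scene head 9 [595.9  20.  129.9] (array([585.7,  24.9]), array([30.6, 25. ]), 8.9)
scene post 21 [553.5 187.8  83.7] (array([552.6, 188. ]), array([12.4, 22.5]), 57.5)
scene bar 111 [590.8  26.8 206.9] (array([588.1,  25.3]), array([18.4, 54.7]), 6.1)
top head 72 [575.8  23.1 127.6] (array([576.5,  22.4]), array([16. , 31.5]), 4.0)
top post 37 [547.4 185.8  81.9] (array([547.4, 185.6]), array([15. , 14.5]), 20.0)
top bar 125 [584.1  24.  206.6] (array([584.6,  24.1]), array([11.9, 49.1]), 3.5)
```

View pics/c6.png

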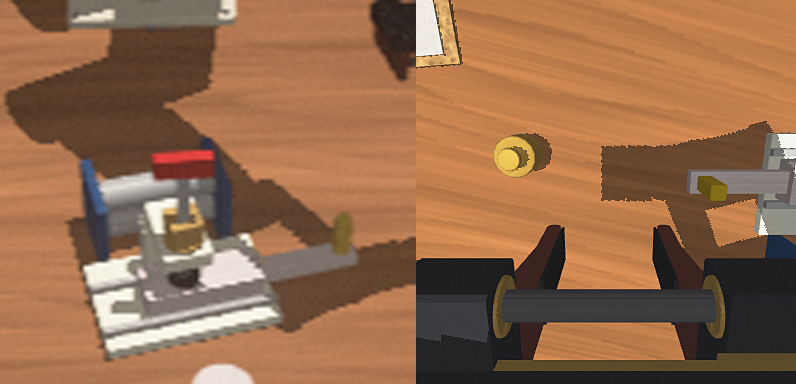

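The block has moved about 18 mm, the key stands upright in the screw and the arm is clear, so I'm handing in.

```bash
python3 -c "
from workcell import *
print(close_job())"
```

```text
the job is handed in; nothing more can be done
None
```

I handed the job in at about 26 s. The key stands in the screw, the screw is nipped on the setting block, and the block has been slid about 18 mm. The hand-in gave no verdict.

- **Nip:** I turned the screw clockwise about 87°, read from the yaw of its head. The free-turning torque averaged about 0.04 N m and rose steadily to 0.13 N m after touch. I put the touch at about 65°, which makes the pressure about 9 N, inside the 5 to 13 N band. I had no direct measure of it.
- **Slide:** I let go of the key and pulled the block away from the screw by its yellow post. The post moved 17.8 mm by the wrist camera and 18.1 mm by the top camera.
- **Last checks:** The key is upright and the arm touches nothing. I kept clear of the weight, tin and bowl, but did not measure whether they had moved.
- **What disagreed:**
    - The torque reading at 72° was lower than a touch at 65° would give. Torque alone suggests up to about 11 or 12 N, while the angles alone suggest 6 to 9 N.
    - The steady 16 N drag was higher than I expected. It would mean a friction coefficient of about 0.7 at 9 N.

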